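# Unlatch a clamp bar in a smith's pull-out tray and hold it up

### The job

Pull the chest's tray all the way out to its stop, then pull the coupler's latch tab sideways, away from the coupler, against its spring and lift the clamp bar's coupler off its ball, so that the brass disc under the bar can be taken out. Finish while still holding the coupler or its latch tab in the gripper, steady, with the coupler raised about 6 cm above its ball and the tray still fully out; do not shift the other things lying about.

Things in the scene. Friction and masses are not known exactly. Their poses are not given: they have to be found in the camera images.
- chest: dark wooden bench-top chest, 220 mm deep (x), 270 mm wide (y), 135 mm tall, fixed to the bench, a tin and a small box fixed on the back part of its top; origin: middle of its front face's lower edge; the front, where the one tray comes out, faces its own -x (towards the robot). 'Chest axes' below are this body's axes.
- tray (a joint): how far the tray is out of the chest, in m: 0 shut, 0.170 at its stop; it slides along the chest's -x with about 2.5 N friction and stays where it is left. The wooden tray is 236 mm wide, its front panel reaches up to 76 mm and its side walls to 60 mm above the bench.
- tray_handle (a point): middle of the tray's steel pull, a round bar 12 mm thick and 110 mm long across the tray (chest y), 92 mm above the bench, 45 mm in front of the tray's front panel with free space behind and below; taken from above with the fingers closing along chest x. Moves with the tray.
- clamp (a joint): angle of the clamp bar in rad: 0 down, coupler on its ball; grows as the coupler rises, 0.9 at most. Steel bar lying across the tray (along chest y), hinged at its chest -y end, coupler at its +y end; about 0.42 kg in all; it falls back when not held.
- clamp_hinge (a point): middle of the clamp bar's hinge axis (the axis runs along chest x), 66 mm above the bench; the ball's centre lies 128 mm from it to chest +y. Moves with the tray.
- coupler: dark steel square frame, 44 x 44 mm, 27 mm tall, on the +y end of the clamp bar, that drops over a 26 mm steel ball on a stud in the tray; origin: at the ball's centre when the clamp is down, 66 mm above the bench, 97 mm behind the tray's front panel; frame's top is 13 mm above the origin. It carries the latch.
- latch (a joint): travel of the coupler's spring latch in m: 0 shut, its bolt under the ball's flange so that the coupler cannot rise more than 2 mm; 0.016 pulled fully out; the ball is free above about 0.010. It slides away from the coupler along chest -x (towards the tray's front), against a spring: 3.6 N at 0, 8.4 N at 0.016; it springs back when let go.
- latch_tab (a point): grip point of the latch: upright steel tab in front of the coupler, 10 mm thick (chest x), 22 mm wide (y), top 12 mm above this point. Shut and down, the point is 55 mm to chest -x of and 40 mm above the coupler's origin (106 mm above bench); 28 mm gap to the coupler. Pinched along chest x it can be pulled, then, kept pulled, lifts the clamp; the tab turns between the pads as the bar swings.
- stake: small steel stake anvil, 70 mm square foot, 110 mm tall, loose bystander beside the tray's path; origin: centre of its underside
- tumbler: clear glass tumbler, 68 mm across, 110 mm tall, loose bystander; origin: centre of its underside
- hammer: hand hammer lying on the bench, loose bystander, handle towards its own -x; origin at its underside
- mandrel: tapered dark steel ring mandrel with a square wooden grip, 320 mm long, 26 mm thick, lying along its own x, loose bystander; origin: on its underside, near its middle
- hoop: brass ring blank 54 mm across, 12 mm tall, lying flat, loose bystander; origin: centre of its underside
- jar: green glass jar 60 mm across, 75 mm tall, loose bystander beside the chest; origin: centre of its underside
- bench_block: steel block 70 x 70 x 22 mm lying flat, loose bystander; origin: centre of its underside

How it is judged:
On the way, in this order (a step that is already met when the one before it is completed fails the run):
1. the tray is pulled out to its stop (within 10 mm), the clamp still down (value of joint tray above 0.16 m and value of joint clamp below 0.05 rad), for 0.2 s.
2. the latch is pulled out by 10 mm or more while the coupler is still down on its ball (value of joint latch above 0.01 m and value of joint clamp below 0.06 rad and value of joint tray above 0.155 m), for 0.1 s.
At the end, for the whole second after the job is handed in: the clamp bar is raised by more than 0.33 rad (its coupler more than about 42 mm above where it sat), steady (under 30 mm/s), the fingers press on the coupler or its latch with more than 2 N, and the tray is out by more than 155 of its 170 mm (value of joint clamp above 0.33 rad and contact force between the fingers and coupler above 2 N and value of joint tray above 0.155 m and linear speed of coupler below 0.03 m/s); the arm keeps its last pose, push and grip.
It fails at once if one of the other things (stake, tumbler, hammer, mandrel, hoop, jar, bench block) is shifted by more than 30 mm (distance of any of stake, tumbler, hammer, mandrel, hoop, jar, bench_block from where it was at the start of the episode above 0.03 m).
It also fails if it takes over 51 s, if anything falls off the work surface, if the arm or the gripper's body presses on something with over 40 N, if the wrist force passes 120 N, or if a joint passes its speed limit or range.

### The arm

A 6-joint arm with a two-finger parallel gripper is mounted at the origin on the work surface. World frame = base frame: x ahead of the robot, y to its left, z up, the work surface at z = 0. Lengths are in m, angles in rad, forces in N, time in s.
With the tool pointing down it reaches from about 0.35 to 1 m from the base axis. Payload 7.1 kg.
Tool frame: the origin (TCP) lies midway between the tips of the shut fingers; the grasp point (between the pads) lies 19 mm behind it; z points along the fingers, y is the line along which they close (so a half turn about z gives the same grasp; the last joint's range is limited). The gripper opens to 85 mm and grips with 20 to 120 N. Pads are 22 mm wide; open, the fingers measure 114 mm over their backs; the gripper's body (76 mm by 85 mm) begins 54 mm behind the grasp point. The pads swing forward as they close: fully open they stand 13 mm farther back than shut.
Start: joints at [1.14, 0.423, 1.63, -0, 1.089, -0.019], TCP at [0.25, 0.573, 0.231] pointing down, gripper open.
Joint ranges: [-3, 3], [-0.9, 2.11], [0.09, 2.58], [-1.31, 4.45], [0.11, 2.69], [-2.54, 2.54]. Speed limits (rad/s): [2.39, 2.39, 3.01, 3.14, 3.14, 3.14].

### API

Orientations are given as a rotation vector (axis times angle).
In Python, from bench import bot gives the robot as it stands.
- The arm moves only by the shell command python3 -m handwheel 'ROWS'. ROWS is JSON, a list of rows, each an object of numbers: "wx", "wy", "wz": the turn, a rotation vector about the world's x, y, z in rad; "tx", "ty", "tz": the shift along the world's x, y, z in units of 25 mm (1.0 is 25 mm); "hand": the opening, from 0 (shut) to 1 (fully open). A call has 1 to 20 rows; each row is the pose to reach, as a shift and turn from the pose commanded when the call began; what a row does not reach only later rows make up. A row lasts 1/10 s, in which the tool goes at most 50 mm and 8.59 degrees, less where a joint would pass 70% of its speed; a pose out of reach is approached as far as the arm can. A call with a gripper value outside its range is refused whole. The fingers move at their own pace and stop on an object; the grip force is fixed at half the most. Time passes only in rows, so rows that repeat a pose let the fingers close. It gives the time, the measured TCP pose, the force, the opening and the grip force at its end, in the units of the state.
- bot.read_state(): the state, without advancing time (a new reading comes with each control period).
- bot.camera(name): name is "side" or "top" or "wrist"; returns a dict with "color" (400x640x3 uint8, red, green, blue), "range_z" (400x640 float32, m along the optical axis (not along the pixel's ray), 0 where there is no reading), "fx", "fy", "cx", "cy" (pixels), "k1" (the pictures are not rectified: a ray, as slopes to the right and down, at radius r is drawn at 1 + k1 r^2 times it, then the intrinsics apply), "world_from_camera" (4x4, takes a point from camera to world coordinates); the wrist camera has in their place "hand_eye" (4x4, takes a point from camera to tool coordinates, whose origin is the TCP and whose axes are the flange's). Camera axes: x right, y up, looking along -z (the intrinsics and any distortion apply to the point x, -y, -z); pixel columns grow to the right and rows downward; lengths in m; the calibration is good to about 2 mm. A picture is of the moment at which its call begins: read the wrist's pose just before it.
- bot.sign_off(): hands the job in; it is judged then, once.
The state is a dict: "time_s": time; "qpos": joint angles; "joint_vel": joint speeds; "effort": joint torques, N m; "ee_pos": TCP position; "ee_rot": TCP orientation; "contact_force": force on the tool from outside, world axes, zero at the start; "ft_torque": the same for the moment, N m; "finger_gap": opening from 0.0 (shut) to 1.0 (fully open); "finger_force": force on a finger pad.
Only numpy, scipy, OpenCV 4.12 (cv2) and the standard library are available. Lean on these libraries where they do the work, as an engineer would, in place of code of your own. Each camera call takes 0.05 s, during which the arm holds its last target. There are 200 camera calls.

## Working session

There is one attempt and no reset: what is moved stays moved. The work goes in short steps, Python scripts to look and compute and a shell command to move; the robot and the scene stay as the last step left them, time stands still between calls to the robot, and variables do not carry over. Pictures are saved under pics/ and viewed, at most 10 in all, crops included, and the job is handed in when it is done.

```bash
mkdir -p pics; cat > h.py <<'E'
import numpy as np, cv2
from bench import bot
from scipy.spatial.transform import Rotation as R
def cloud(c, T):
    v,u=np.mgrid[0:400,0:640].astype(float)
    xd=(u-c['cx'])/c['fx']; yd=(v-c['cy'])/c['fy']; x,y=xd.copy(),yd.copy()
    for _ in range(8):
        f=1+c['k1']*(x*x+y*y); x,y=xd/f,yd/f
    z=c['range_z']; P=np.stack([x*z,-y*z,-z],-1)
    W=P@T[:3,:3].T+T[:3,3]; W[z<=0]=np.nan; return W
def shot(name, fn):
    s=bot.read_state(); c=bot.camera(name)
    if name=='wrist':
        T=np.eye(4); T[:3,:3]=R.from_rotvec(s['ee_rot']).as_matrix(); T[:3,3]=s['ee_pos']; T=T@np.array(c['hand_eye'])
    else: T=np.array(c['world_from_camera'])
    W=cloud(c,T); cv2.imwrite(f'pics/{fn}.png',c['color'][...,::-1]); np.save(f'pics/{fn}.npy',W); return c,W
E
python3 - <<'E'
from h import *
s=bot.read_state(); print(s)
for n in('top','side'):
    c,W=shot(n,n+'0'); print(n,c['world_from_camera'])
a=cv2.imread('pics/top0.png');
E
```

```text
{'time_s': 0.0, 'qpos': array([ 1.14000287e+00,  4.23842814e-01,  1.63071001e+00, -2.21925706e-06,
        1.08858650e+00, -1.89840701e-02]), 'joint_vel': array([-0.00135563,  0.00039672, -0.00121948, -0.00012401, -0.00110777,
       -0.00066102]), 'effort': array([ 8.68168609e-04, -5.57375836e+01, -2.81748104e+01, -9.22493041e-05,
        7.23432109e-03,  4.22167219e-06]), 'ee_pos': array([0.24990389, 0.57225907, 0.23053659]), 'ee_rot': array([-6.42235606e-01, -3.07489468e+00,  2.36876261e-03]), 'contact_force': array([ 0.32282186, -0.35443519,  0.12549157]), 'ft_torque': array([ 0.00792766, -0.02655537, -0.05105463]), 'finger_force': 0.0, 'finger_gap': 0.9990390470320253}
top [[-0.02021427  0.98429555 -0.1753672   0.41197389]
 [-0.99959138 -0.0234425  -0.01635621 -0.02637234]
 [-0.02021039  0.17496492  0.98436722  1.13252397]
 [ 0.          0.          0.          1.        ]]
side [[ 0.75308982  0.33044243 -0.56891434 -0.04706151]
 [-0.65745641  0.41035389 -0.63194996 -0.73074596]
 [ 0.02463314  0.84995146  0.52628483  0.71175321]
 [ 0.          0.          0.          1.        ]]
```

View pics/top0.png

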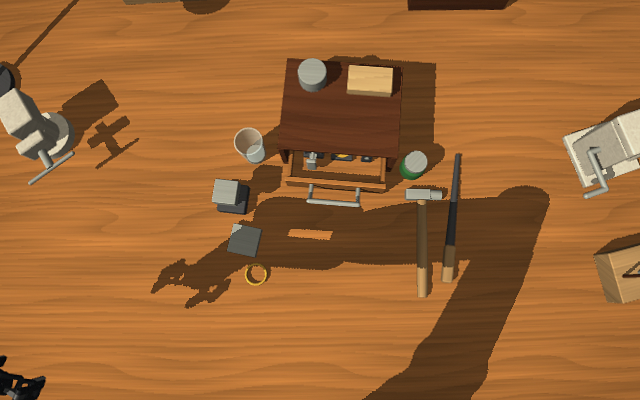

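View pics/side0.png

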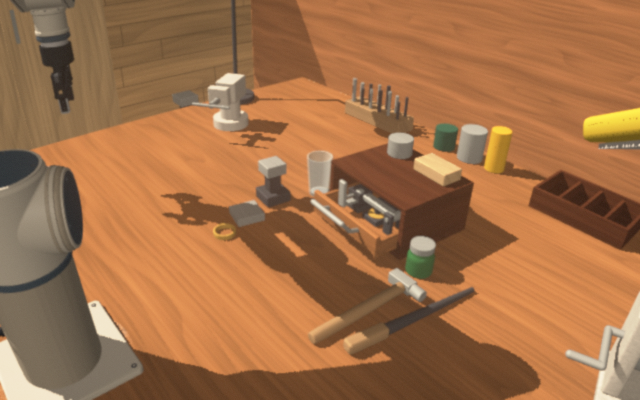

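The top view shows the handle at about (308–360, 200), the tray partly open, and the latch tab and coupler near (311, 158). The chest's front edge runs (278,150)–(398,158). The stake (230,195) and bench block (243,240) are to the left; the hammer and jar are to the right.

```bash
python3 - <<'E'
from h import *
W=np.load('pics/top0.npy')
sub=W[180:212,296:372].reshape(-1,3); m=(sub[:,2]>.088)&(sub[:,2]<.105); p=sub[m]; 
# keep handle bar: z top ~.098
print(len(p),p.mean(0),p.min(0),p.max(0))
bar=cv2.fitLine(p[:,:2].astype(np.float32),cv2.DIST_HUBER,0,.01,.01).ravel(); print('bar',bar)
for n,(u0,u1,v0,v1) in dict(chesttop=(276,402,60,160)).items():
    q=W[v0:v1,u0:u1].reshape(-1,3); q=q[abs(q[:,2]-.135)<.006]; r=cv2.minAreaRect(q[:,:2].astype(np.float32)); print(n,len(q),cv2.boxPoints(r),r)
q=W[145:170,298:330]; 
print(np.round(q[::3,::3].reshape(-1,3),3)[:, :].tolist())
for n,(u0,u1,v0,v1) in dict(stake=(210,250,175,216),block=(225,263,220,260),tumbler=(232,268,125,165),hammer=(402,445,183,205),jar=(398,430,150,182)).items():
    q=W[v0:v1,u0:u1].reshape(-1,3); q=q[q[:,2]>.012]; print(n,q.min(0),q.max(0))
E
```

```text
284 [ 0.58976895 -0.03669292  0.0965618 ] [ 0.57948236 -0.09677854  0.08865376] [0.60664253 0.02297736 0.10387673]
bar [ 0.09810789  0.9951758   0.5886041  -0.04561596]
chesttop 8737 [[ 0.67908484 -0.18062896]
 [ 0.89967173 -0.204451  ]
 [ 0.92864865  0.06386939]
 [ 0.70806175  0.08769143]] ((0.8038667440414429, -0.05837978422641754), (0.2698805034160614, 0.22186943888664246), 83.83629608154297)
[[0.713, 0.039, 0.139], [0.714, 0.033, 0.135], [0.713, 0.026, 0.136], [0.714, 0.019, 0.135], [0.714, 0.013, 0.135], [0.713, 0.006, 0.135], [0.713, -0.001, 0.135], [0.713, -0.008, 0.134], [0.712, -0.014, 0.136], [0.713, -0.021, 0.135], [0.712, -0.028, 0.136], [0.708, 0.039, 0.133], [0.707, 0.033, 0.136], [0.707, 0.026, 0.134], [0.706, 0.019, 0.138], [0.706, 0.013, 0.137], [0.707, 0.006, 0.134], [0.707, -0.001, 0.133], [0.706, -0.007, 0.134], [0.705, -0.014, 0.138], [0.706, -0.021, 0.135], [0.706, -0.027, 0.132], [0.73, 0.046, 0.032], [0.732, 0.039, 0.025], [0.718, 0.029, 0.072], [0.701, 0.02, 0.13], [0.7, 0.013, 0.134], [0.701, 0.006, 0.131], [0.7, -0.001, 0.134], [0.7, -0.007, 0.133], [0.699,
[... 1278 characters left out ...]
.024], [0.692, -0.019, 0.027], [0.691, -0.026, 0.028], [0.686, 0.047, 0.027], [0.686, 0.04, 0.028], [0.685, 0.032, 0.028], [0.685, 0.025, 0.03], [0.678, 0.017, 0.055], [0.677, 0.009, 0.06], [0.678, 0.002, 0.055], [0.684, -0.004, 0.03], [0.684, -0.012, 0.028], [0.685, -0.019, 0.024], [0.684, -0.026, 0.027]]
stake [0.58048314 0.16863143 0.01203396] [0.65005731 0.24522604 0.11692592]
block [0.4746421  0.13863021 0.01289405] [0.55694669 0.22057522 0.03112918]
tumbler [0.70138558 0.12285967 0.01200799] [0.76951646 0.1889134  0.11381686]
hammer [ 0.59241793 -0.29984621  0.01265088] [ 0.63313345 -0.21112812  0.03263172]
jar [ 0.65623701 -0.25654926  0.01204294] [ 0.71295633 -0.20121695  0.08084869]
```

```bash
python3 -m handwheel '[{"tx":13.6,"ty":-24.4,"tz":-1,"wz":-1.267,"hand":0.45},{"tx":13.6,"ty":-24.4,"tz":-1,"wz":-1.267,"hand":0.45},{"tx":13.6,"ty":-24.4,"tz":-1,"wz":-1.267,"hand":0.45},{"tx":13.6,"ty":-24.4,"tz":-1,"wz":-1.267,"hand":0.45},{"tx":13.6,"ty":-24.4,"tz":-1,"wz":-1.267,"hand":0.45},{"tx":13.6,"ty":-24.4,"tz":-1,"wz":-1.267,"hand":0.45},{"tx":13.6,"ty":-24.4,"tz":-1,"wz":-1.267,"hand":0.45},{"tx":13.6,"ty":-24.4,"tz":-1,"wz":-1.267,"hand":0.45},{"tx":13.6,"ty":-24.4,"tz":-1,"wz":-1.267,"hand":0.45},{"tx":13.6,"ty":-24.4,"tz":-1,"wz":-1.267,"hand":0.45},{"tx":13.6,"ty":-24.4,"tz":-1,"wz":-1.267,"hand":0.45},{"tx":13.6,"ty":-24.4,"tz":-1,"wz":-1.267,"hand":0.45},{"tx":13.6,"ty":-24.4,"tz":-1,"wz":-1.267,"hand":0.45},{"tx":13.6,"ty":-24.4,"tz":-1,"wz":-1.267,"hand":0.45},{"tx":13.6,"ty":-24.4,"tz":-1,"wz":-1.267,"hand":0.45},{"tx":13.6,"ty":-24.4,"tz":-1,"wz":-1.267,"hand":0.45},{"tx":13.6,"ty":-24.4,"tz":-1,"wz":-1.267,"hand":0.45},{"tx":13.6,"ty":-24.4,"tz":-1,"wz":-1.267,"hand":0.45}]'
python3 - <<'E'
from h import *
s=bot.read_state(); print(s['ee_pos'],R.from_rotvec(s['ee_rot']).as_matrix().round(3),s['qpos'])
c,W=shot('wrist','w1'); p=W.reshape(-1,3); p=p[(p[:,2]>.09)&(p[:,2]<.103)&(p[:,0]>.56)&(p[:,0]<.62)&(abs(p[:,1]+.037)<.04)]
print(len(p),p.mean(0) if len(p) else '')
E
```

```text
[0.24993531 0.57229456 0.23060709] [[-0.916  0.4   -0.001]
 [ 0.4    0.916 -0.001]
 [-0.    -0.001 -1.   ]] [ 1.13999310e+00  4.23780325e-01  1.63062988e+00 -3.08463296e-05
  1.08861158e+00 -1.90270619e-02]
0 $[0]: bad value
```

View pics/w1.png

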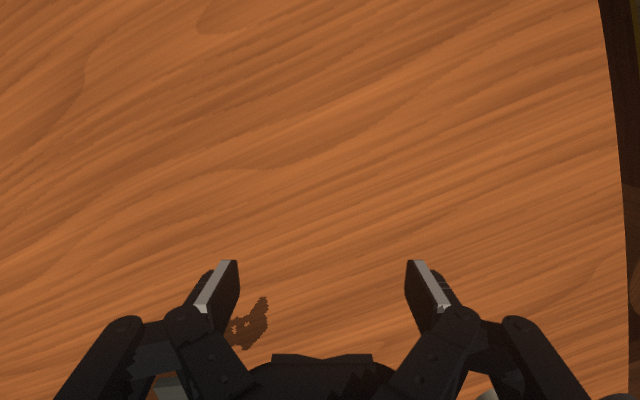

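The wrist view shows only the bench and the open fingers, because the move was refused. I'll try again with every key present and smaller values.

```bash
python3 -m handwheel '[{"wx":0,"wy":0,"wz":-0.15,"tx":1,"ty":-1.8,"tz":0,"hand":0.45}]'; python3 -m handwheel --help | head -20
```

```text
time_s: 0.25
ee_pos: [0.2732, 0.5322, 0.2312]
ee_rot: [-0.867, -3.019, -0.004]
contact_force: [0.3, 1.2, -0.1]
finger_gap: 0.854
finger_force: 0.0invalid input: not JSON, or not a number
```

```bash
python3 -m handwheel '[{"wx":0,"wy":0,"wz":-1.117,"tx":12.6,"ty":-22.6,"tz":-1,"hand":0.45},{"wx":0,"wy":0,"wz":-1.117,"tx":12.6,"ty":-22.6,"tz":-1,"hand":0.45},{"wx":0,"wy":0,"wz":-1.117,"tx":12.6,"ty":-22.6,"tz":-1,"hand":0.45},{"wx":0,"wy":0,"wz":-1.117,"tx":12.6,"ty":-22.6,"tz":-1,"hand":0.45},{"wx":0,"wy":0,"wz":-1.117,"tx":12.6,"ty":-22.6,"tz":-1,"hand":0.45},{"wx":0,"wy":0,"wz":-1.117,"tx":12.6,"ty":-22.6,"tz":-1,"hand":0.45},{"wx":0,"wy":0,"wz":-1.117,"tx":12.6,"ty":-22.6,"tz":-1,"hand":0.45},{"wx":0,"wy":0,"wz":-1.117,"tx":12.6,"ty":-22.6,"tz":-1,"hand":0.45},{"wx":0,"wy":0,"wz":-1.117,"tx":12.6,"ty":-22.6,"tz":-1,"hand":0.45},{"wx":0,"wy":0,"wz":-1.117,"tx":12.6,"ty":-22.6,"tz":-1,"hand":0.45},{"wx":0,"wy":0,"wz":-1.117,"tx":12.6,"ty":-22.6,"tz":-1,"hand":0.45},{"wx":0,"wy":0,"wz":-1.117,"tx":12.6,"ty":-22.6,"tz":-1,"hand":0.45},{"wx":0,"wy":0,"wz":-1.117,"tx":12.6,"ty":-22.6,"tz":-1,"hand":0.45},{"wx":0,"wy":0,"wz":-1.117,"tx":12.6,"ty":-22.6,"tz":-1,"hand":0.45},{"wx":0,"wy":0,"wz":-1.117,"tx":12.6,"ty":-22.6,"tz":-1,"hand":0.45},{"wx":0,"wy":0,"wz":-1.117,"tx":12.6,"ty":-22.6,"tz":-1,"hand":0.45}]'
python3 - <<'E'
from h import *
s=bot.read_state(); print(s['ee_pos'],R.from_rotvec(s['ee_rot']).as_matrix().round(3),s['qpos'])
c,W=shot('wrist','w2'); p=W.reshape(-1,3); p=p[(p[:,2]>.09)&(p[:,2]<.103)&(p[:,0]>.56)&(p[:,0]<.62)&(abs(p[:,1]+.037)<.04)]
print(len(p),p.mean(0) if len(p) else '')
E
```

```text
time_s: 1.85
ee_pos: [0.5886, -0.0352, 0.206]
ee_rot: [-2.337, -2.098, 0.001]
contact_force: [-0.3, 0.9, -0.7]
finger_gap: 0.451
finger_force: 0.0
[ 0.58860088 -0.0352481   0.20595249] [[ 0.107  0.994 -0.001]
 [ 0.994 -0.107  0.   ]
 [ 0.    -0.001 -1.   ]] [-8.01352675e-02  4.02423521e-01  1.72926530e+00  3.22376186e-04
  1.01117506e+00  2.73579916e-02]
1115 [ 0.59170681 -0.03433179  0.09790831]
```

View pics/w2.png

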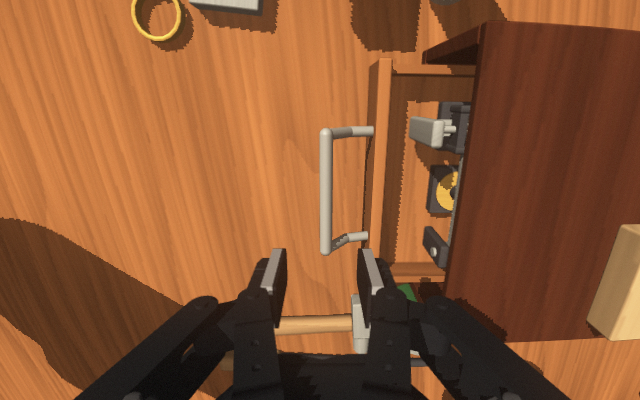

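The wrist view shows the pull centred between the fingers in x (column ~326), and the tab at (425,130), coupler, disc and hinge. I'll lower and close.

```bash
python3 -m handwheel '[{"wx":0,"wy":0,"wz":0,"tx":0.1,"ty":0,"tz":-1.5,"hand":0.45},{"wx":0,"wy":0,"wz":0,"tx":0.1,"ty":0,"tz":-3,"hand":0.45},{"wx":0,"wy":0,"wz":0,"tx":0.1,"ty":0,"tz":-4.2,"hand":0.45},{"wx":0,"wy":0,"wz":0,"tx":0.1,"ty":0,"tz":-5.2,"hand":0.45},{"wx":0,"wy":0,"wz":0,"tx":0.1,"ty":0,"tz":-5.2,"hand":0.3},{"wx":0,"wy":0,"wz":0,"tx":0.1,"ty":0,"tz":-5.2,"hand":0},{"wx":0,"wy":0,"wz":0,"tx":0.1,"ty":0,"tz":-5.2,"hand":0},{"wx":0,"wy":0,"wz":0,"tx":0.1,"ty":0,"tz":-5.2,"hand":0},{"wx":0,"wy":0,"wz":0,"tx":0.1,"ty":0,"tz":-5.2,"hand":0},{"wx":0,"wy":0,"wz":0,"tx":0.1,"ty":0,"tz":-5.2,"hand":0}]'
```

```text
time_s: 2.9
ee_pos: [0.5921, -0.035, 0.077]
ee_rot: [-2.338, -2.098, -0.002]
contact_force: [1.2, 6.1, -9.3]
finger_gap: 0.109
finger_force: 58.6
```

```bash
python3 -m handwheel '[{"wx":0,"wy":0,"wz":0,"tx":-0.3,"ty":0.032,"tz":0,"hand":0},{"wx":0,"wy":0,"wz":0,"tx":-0.8,"ty":0.086,"tz":0,"hand":0},{"wx":0,"wy":0,"wz":0,"tx":-1.4,"ty":0.15,"tz":0,"hand":0},{"wx":0,"wy":0,"wz":0,"tx":-2,"ty":0.215,"tz":0,"hand":0},{"wx":0,"wy":0,"wz":0,"tx":-2.6,"ty":0.28,"tz":0,"hand":0},{"wx":0,"wy":0,"wz":0,"tx":-3.2,"ty":0.344,"tz":0,"hand":0},{"wx":0,"wy":0,"wz":0,"tx":-3.7,"ty":0.398,"tz":0,"hand":0},{"wx":0,"wy":0,"wz":0,"tx":-4.0,"ty":0.43,"tz":0,"hand":0},{"wx":0,"wy":0,"wz":0,"tx":-4.0,"ty":0.43,"tz":0,"hand":0}]'; python3 -m handwheel '[{"wx":0,"wy":0,"wz":0,"tx":-0.15,"ty":0.016,"tz":0,"hand":0},{"wx":0,"wy":0,"wz":0,"tx":-0.3,"ty":0.032,"tz":0,"hand":0},{"wx":0,"wy":0,"wz":0,"tx":-0.4,"ty":0.043,"tz":0,"hand":0},{"wx":0,"wy":0,"wz":0,"tx":-0.4,"ty":0.043,"tz":0,"hand":0}]'
```

```text
time_s: 3.8
ee_pos: [0.4907, -0.0243, 0.077]
ee_rot: [-2.337, -2.097, -0.0]
contact_force: [-1.6, 8.1, -8.8]
finger_gap: 0.112
finger_force: 60.0
time_s: 4.2
ee_pos: [0.4821, -0.0233, 0.077]
ee_rot: [2.338, 2.098, 0.002]
contact_force: [1.7, 7.6, -11.8]
finger_gap: 0.114
finger_force: 59.7
```

```bash
python3 -m handwheel '[{"wx":0,"wy":0,"wz":0,"tx":-0.15,"ty":0.016,"tz":0,"hand":0},{"wx":0,"wy":0,"wz":0,"tx":-0.15,"ty":0.016,"tz":0,"hand":0}]'; python3 -m handwheel '[{"wx":0,"wy":0,"wz":0,"tx":-0.15,"ty":0.016,"tz":0,"hand":0},{"wx":0,"wy":0,"wz":0,"tx":-0.15,"ty":0.016,"tz":0,"hand":0}]';python3 -m handwheel '[{"wx":0,"wy":0,"wz":0,"tx":-0.15,"ty":0.016,"tz":0,"hand":0},{"wx":0,"wy":0,"wz":0,"tx":-0.15,"ty":0.016,"tz":0,"hand":0}]'
```

```text
time_s: 4.4
ee_pos: [0.4783, -0.0229, 0.077]
ee_rot: [2.338, 2.098, 0.002]
contact_force: [1.3, 7.6, -12.3]
finger_gap: 0.112
finger_force: 59.7
time_s: 4.6
ee_pos: [0.4746, -0.0225, 0.077]
ee_rot: [2.338, 2.098, 0.002]
contact_force: [-0.5, 8.1, -12.5]
finger_gap: 0.116
finger_force: 59.7
time_s: 4.8
ee_pos: [0.4708, -0.0221, 0.077]
ee_rot: [2.338, 2.098, 0.002]
contact_force: [1.4, 7.8, -11.2]
finger_gap: 0.114
finger_force: 59.7
```

```bash
for i in 1 2 3; do python3 -m handwheel '[{"wx":0,"wy":0,"wz":0,"tx":-0.15,"ty":0.016,"tz":0,"hand":0},{"wx":0,"wy":0,"wz":0,"tx":-0.15,"ty":0.016,"tz":0,"hand":0}]' | grep -E 'pos|contact'; done
```

```text
ee_pos: [0.4705, -0.0221, 0.0771]
contact_force: [11.1, 7.4, -24.5]
ee_pos: [0.4705, -0.0221, 0.0772]
contact_force: [23.0, 4.4, -38.8]
ee_pos: [0.4705, -0.0221, 0.0773]
contact_force: [35.3, 3.3, -54.6]
```

```bash
python3 -m handwheel '[{"wx":0,"wy":0,"wz":0,"tx":0.25,"ty":-0.027,"tz":0,"hand":0},{"wx":0,"wy":0,"wz":0,"tx":0.46,"ty":-0.05,"tz":0,"hand":0},{"wx":0,"wy":0,"wz":0,"tx":0.46,"ty":-0.05,"tz":0,"hand":0},{"wx":0,"wy":0,"wz":0,"tx":0.46,"ty":-0.05,"tz":0,"hand":0.45},{"wx":0,"wy":0,"wz":0,"tx":0.46,"ty":-0.05,"tz":0,"hand":0.45},{"wx":0,"wy":0,"wz":0,"tx":0.46,"ty":-0.05,"tz":0,"hand":0.45},{"wx":0,"wy":0,"wz":0,"tx":0.46,"ty":-0.05,"tz":2,"hand":0.45},{"wx":0,"wy":0,"wz":0,"tx":0.46,"ty":-0.05,"tz":4,"hand":0.45},{"wx":0,"wy":0,"wz":0,"tx":0.46,"ty":-0.05,"tz":6,"hand":0.45},{"wx":0,"wy":0,"wz":0,"tx":2.5,"ty":-0.1,"tz":6,"hand":0.45},{"wx":0,"wy":0,"wz":0,"tx":4.06,"ty":-0.2,"tz":6,"hand":0.45},{"wx":0,"wy":0,"wz":0,"tx":4.06,"ty":-0.2,"tz":6,"hand":0.45},{"wx":0,"wy":0,"wz":0,"tx":4.06,"ty":-0.2,"tz":6,"hand":0.45}]'
python3 - <<'E'
from h import *
c,W=shot('wrist','w3'); s=bot.read_state(); print(s['ee_pos'],s['contact_force'])
p=W.reshape(-1,3)
def rep(n,m):
    q=p[m]; print(n,len(q)); 
    if len(q): print(q.mean(0),cv2.minAreaRect(q[:,:2].astype(np.float32)))
near=(abs(p[:,0]-.565)<.03)&(abs(p[:,1]-.026)<.03)
rep('tabtop',near&(abs(p[:,2]-.118)<.006))
rep('coupler top',(abs(p[:,0]-.617)<.05)&(abs(p[:,1]-.02)<.05)&(abs(p[:,2]-.079)<.005))
rep('panel top',(abs(p[:,0]-.52)<.03)&(abs(p[:,2]-.076)<.004))
E
```

```text
time_s: 6.7
ee_pos: [0.561, -0.027, 0.2265]
ee_rot: [2.338, 2.098, -0.0]
contact_force: [-0.8, 0.5, -0.2]
finger_gap: 0.452
finger_force: 0.0
[ 0.55997712 -0.02684262  0.22603746] [-0.72609062  1.22014263  0.14049269]
tabtop 289
[0.56444206 0.02726548 0.11850326] ((0.5646259188652039, 0.026745526120066643), (0.022020384669303894, 0.009297845885157585), 83.34934997558594)
coupler top 2304
[0.61609078 0.01176803 0.07862993] ((0.6022394299507141, 0.007225587964057922), (0.07320594787597656, 0.07607768476009369), 84.32437896728516)
panel top 2560
[ 0.52392794 -0.0081387   0.07692261] ((0.5070127844810486, -0.02584879845380783), (0.23436839878559113, 0.04341258853673935), 83.75677490234375)
```

View pics/w3.png

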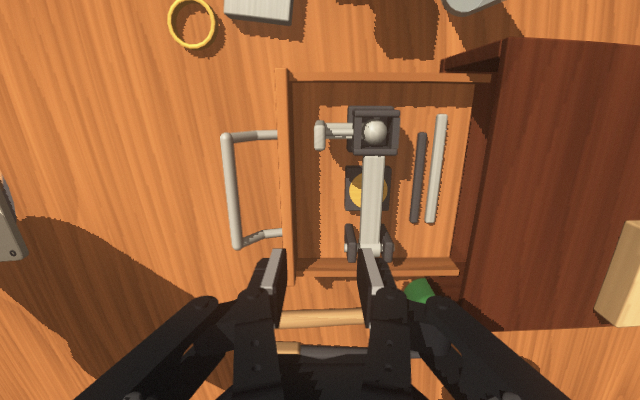

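The view shows the tray fully out, the tab at (320,135), the ball in the coupler at (375,131) and the disc at (368,190). The tab top measures (0.5645, 0.0268, 0.118), which matches the expected height, so I'll grip it.

```bash
python3 -m handwheel '[{"wx":0,"wy":0,"wz":0,"tx":0.18,"ty":1.5,"tz":0,"hand":0.36},{"wx":0,"wy":0,"wz":0,"tx":0.18,"ty":2.14,"tz":-0.5,"hand":0.36},{"wx":0,"wy":0,"wz":0,"tx":0.18,"ty":2.14,"tz":-2,"hand":0.36},{"wx":0,"wy":0,"wz":0,"tx":0.18,"ty":2.14,"tz":-3.5,"hand":0.36},{"wx":0,"wy":0,"wz":0,"tx":0.18,"ty":2.14,"tz":-4.7,"hand":0.36},{"wx":0,"wy":0,"wz":0,"tx":0.18,"ty":2.14,"tz":-5.5,"hand":0.36},{"wx":0,"wy":0,"wz":0,"tx":0.18,"ty":2.14,"tz":-5.5,"hand":0.36},{"wx":0,"wy":0,"wz":0,"tx":0.18,"ty":2.14,"tz":-5.5,"hand":0.2},{"wx":0,"wy":0,"wz":0,"tx":0.18,"ty":2.14,"tz":-5.5,"hand":0},{"wx":0,"wy":0,"wz":0,"tx":0.18,"ty":2.14,"tz":-5.5,"hand":0},{"wx":0,"wy":0,"wz":0,"tx":0.18,"ty":2.14,"tz":-5.5,"hand":0},{"wx":0,"wy":0,"wz":0,"tx":0.18,"ty":2.14,"tz":-5.5,"hand":0}]'
```

```text
time_s: 7.95
ee_pos: [0.5657, 0.0268, 0.0896]
ee_rot: [2.338, 2.098, 0.001]
contact_force: [-2.8, 1.1, 1.2]
finger_gap: 0.105
finger_force: 60.9
```

Gripped at about 9 mm thickness, which is the tab. Now I'll pull the latch.

```bash
python3 -m handwheel '[{"wx":0,"wy":0,"wz":0,"tx":-0.2,"ty":0.021,"tz":0,"hand":0},{"wx":0,"wy":0,"wz":0,"tx":-0.4,"ty":0.043,"tz":0,"hand":0},{"wx":0,"wy":0,"wz":0,"tx":-0.58,"ty":0.062,"tz":0,"hand":0},{"wx":0,"wy":0,"wz":0,"tx":-0.58,"ty":0.062,"tz":0,"hand":0},{"wx":0,"wy":0,"wz":0,"tx":-0.58,"ty":0.062,"tz":0,"hand":0},{"wx":0,"wy":0,"wz":0,"tx":-0.58,"ty":0.062,"tz":0,"hand":0}]'
```

```text
time_s: 8.55
ee_pos: [0.5527, 0.0282, 0.0895]
ee_rot: [2.336, 2.096, 0.005]
contact_force: [6.2, -1.1, -1.1]
finger_gap: 0.103
finger_force: 60.2
```

```bash
python3 -m handwheel '[{"wx":0,"wy":0,"wz":0,"tx":-0.012,"ty":-0.112,"tz":0.304,"hand":0},{"wx":0,"wy":0,"wz":0,"tx":-0.026,"ty":-0.239,"tz":0.6,"hand":0},{"wx":0,"wy":0,"wz":0,"tx":-0.042,"ty":-0.386,"tz":0.888,"hand":0},{"wx":0,"wy":0,"wz":0,"tx":-0.042,"ty":-0.386,"tz":0.888,"hand":0}]'
```

```text
time_s: 8.95
ee_pos: [0.5517, 0.0188, 0.1121]
ee_rot: [2.337, 2.096, 0.007]
contact_force: [6.5, 1.5, -6.2]
finger_gap: 0.105
finger_force: 58.6
```

```bash
python3 -m handwheel '[{"wx":0,"wy":0,"wz":0,"tx":-0.017,"ty":-0.163,"tz":0.28,"hand":0},{"wx":0,"wy":0,"wz":0,"tx":-0.037,"ty":-0.342,"tz":0.548,"hand":0},{"wx":0,"wy":0,"wz":0,"tx":-0.058,"ty":-0.536,"tz":0.808,"hand":0},{"wx":0,"wy":0,"wz":0,"tx":-0.08,"ty":-0.743,"tz":1.056,"hand":0},{"wx":0,"wy":0,"wz":0,"tx":-0.104,"ty":-0.966,"tz":1.284,"hand":0},{"wx":0,"wy":0,"wz":0,"tx":-0.104,"ty":-0.966,"tz":1.284,"hand":0},{"wx":0,"wy":0,"wz":0,"tx":-0.104,"ty":-0.966,"tz":1.284,"hand":0},{"wx":0,"wy":0,"wz":0,"tx":-0.104,"ty":-0.966,"tz":1.284,"hand":0},{"wx":0,"wy":0,"wz":0,"tx":-0.104,"ty":-0.966,"tz":1.284,"hand":0}]'
python3 - <<'E'
from h import *
c,W=shot('wrist','w4'); shot('side','s4')
a=cv2.imread('pics/w4.png'); b=cv2.imread('pics/s4.png')[100:300,240:480]
cv2.imwrite('pics/m4.png',np.vstack([cv2.resize(a,(480,300)),cv2.resize(b,(360,300)) if 0 else cv2.copyMakeBorder(cv2.resize(b,(360,300)),0,0,0,120,cv2.BORDER_CONSTANT)]))
p=W.reshape(-1,3); m=(abs(p[:,0]-.52)<.03)&(abs(p[:,2]-.076)<.004)&(abs(p[:,1])<.05); print('panel',np.percentile(p[m][:,0],[5,50,95]))
s=bot.read_state(); print(s['ee_pos'],s['contact_force'],s['finger_force'])
E
```

```text
time_s: 9.85
ee_pos: [0.5491, -0.0048, 0.1438]
ee_rot: [2.337, 2.096, 0.007]
contact_force: [7.1, 2.1, -3.5]
finger_gap: 0.103
finger_force: 58.8
panel [0.49653369 0.5243875  0.53213012]
[ 0.54905198 -0.00475078  0.14380483] [ 6.60359715  2.90416672 -2.22328423] 58.820732831954956
```

View pics/m4.png

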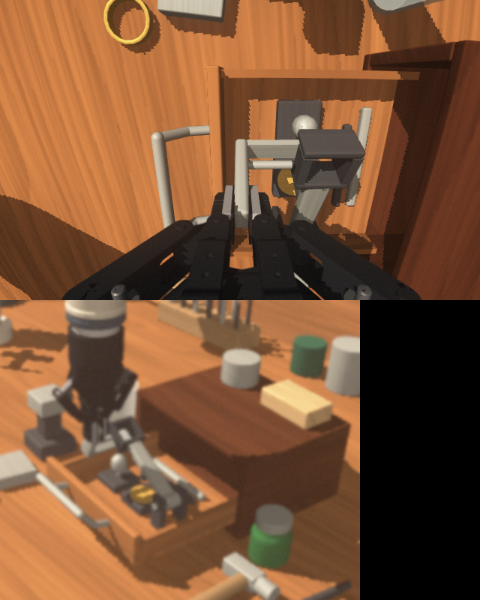

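The view shows the coupler lifted well clear of its ball (about (303,125)), the tab held between the pads, the disc exposed and the tray out. The bystanders in view look undisturbed. I'm handing it in.

```bash
python3 -c "
from bench import bot
print(bot.sign_off())"
```

```text
the job is handed in; nothing more can be done
None
```

I handed the job in with the tray out at its stop, the latch tab pulled and still held, and the coupler steady about 6 cm above its ball (estimated from the arm's lift path); the sign-off gave no verdict.

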